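# Draw the turner out of the soaking pan and let it drain over the drip dish

## Robot

A 6-joint arm with a two-finger parallel gripper is mounted at the origin on the work surface. World frame = base frame: x ahead of the robot, y to its left, z up, the work surface at z = 0. Lengths are in m, angles in degrees, forces in N, time in s.
With the tool pointing down it reaches from about 0.4 to 0.825 m from the base axis. Payload 7 kg.
Tool frame: the origin (TCP) lies on the centre line of the jaws, within the pads' length; the fingertips stand 11 mm ahead of it and the grasp point (between the pads) lies 8 mm behind it; z points along the fingers, y is the line along which they close (so a half turn about z gives the same grasp; the last joint's range is limited). The gripper opens to 88 mm and grips with 3 to 60 N. Pads are 19 mm wide; open, the fingers measure 130 mm over their backs; the gripper's body (78 mm by 193 mm) begins 47 mm behind the grasp point.
Start: joints at [-50.185, 20.546, 0.682, 0, -70.136, -16.507], TCP at [0.267, -0.62, 0.238] pointing down, gripper open.
Joint ranges: [-176.03, 176.03], [-82.01, 121.73], [-58.28, 71.71], [-173.87, 95.51], [-174.79, -0.11], [-173.66, 173.66]. Speed limits (degrees/s): [136.94, 136.94, 172.46, 180, 180, 180].

## Interface

Orientations are given as [roll, pitch, yaw] about the fixed x, y, z axes, in that order (R = Rz(yaw) Ry(pitch) Rx(roll)).
In Python, from plant import r, capture, camera_model, job gives the robot as it stands.
- The arm moves only by the tool drive_tool, never from a script. Its argument "increments" is a list that holds one entry, the list of rows, each a list of 5 numbers: the gripper's target within -1 to 1 (fully open at 1, half-way at 0, shut at -1), then the shift along the tool's x, y, z scaled (see below), then the turn about the tool's z scaled (see below). In form: [[[gripper, tx, ty, tz, roll], ...]]. A call has 1 to 5 rows; each row is the pose to reach, as a shift and turn from the pose commanded when the call began, along the tool's axes at that moment, turning the shorter way round; what a row does not reach only later rows make up. The controller multiplies each number of a shift by 120 mm and each number of a turn by 360 degrees. A row lasts 1/8 s, in which the tool goes at most 62.5 mm and 10.7 degrees, less where a joint would pass 70% of its speed; a pose out of reach is approached as far as the arm can. A call with a number of a shift or a turn outside -1 to 1 is refused whole. A call with a gripper value outside its range is refused whole. The fingers move at their own pace and stop on an object; "squeeze" is the grip in N (left out, the last holds). Time passes only in rows, so rows that repeat a pose let the fingers close. It gives the time, the measured TCP pose, the force, the opening and the grip force at its end, in the units of the state.
- r.get_state(): the state, without advancing time (a new reading comes with each control period).
- capture(name): name is "scene" or "top"; returns the picture (384x512x3 uint8, red, green, blue); there is no depth.
- camera_model(name): a dict with "camera_matrix" (3x3 intrinsics, pixels), "rvec" (rotation vector, rad) and "tvec" (3), from world to camera coordinates, as OpenCV has them. Camera axes: x right, y down, z forward; pixel columns grow to the right and rows downward; lengths in m; the calibration is good to about 2 mm. A picture is of the moment at which its call begins. camera_model takes no time and is no camera call.
- job.close_job(): hands the job in; it is judged then, once.
The state is a dict: "time_s": time; "joints": joint angles; "qd": joint speeds; "joint_torque": joint torques, N m; "tcp_pos": TCP position; "eef_rot": TCP orientation; "contact_force": force on the tool from outside, world axes, zero at the start; "moment": the same for the moment, N m; "gripper_width": finger opening in m; "gripper_force": force on a finger pad.
Only numpy, scipy, OpenCV 4.12 (cv2) and the standard library are available. Lean on these libraries where they do the work, as an engineer would, in place of code of your own. Each camera call takes 0.05 s, during which the arm holds its last target. There are 200 camera calls.

## Task

Slide the round drip dish along the counter, without lifting it, until its foot is wholly on the round rubber mat. Then take the turner that lies in the soaking pan by its handle, tilt it so that it comes out diagonally through the opening beside the fixed half cover, and finish while holding it still in the gripper with its blade over the dish, the whole turner at least 3 cm above the dish's rim and touching nothing else. Leave the dish on the mat and do not disturb the bowl, the jar or the mug.

Things in the scene. Friction and masses are not known exactly. Their poses are not given: they have to be found in the camera images.
- pan: Rectangular metal soaking pan, fixed, 325 mm long (its x) by 176 mm wide (its y), rim 60 mm above the counter, walls and floor 4 mm thick. Origin at the centre of its underside, on the counter; z up. A fixed white half cover, 4 mm thick, top face level with the rim, closes it from x = -20 mm to the +x end. The open -x end points roughly to world +y.
- pan_opening (a point): Centre of the pan's opening, level with the rim: x = -89 mm, y = 0, z = 60 mm in the pan's frame; same axes. The opening runs from the cover's edge (x = -20 mm) to the inside of the -x end wall (x = -158.5 mm) and is 168 mm wide (y).
- turner: Turner (spatula), 260 mm long, about 0.17 kg, loose, lying flat on the pan's floor, handle in the opening, blade under the cover. Origin on its underside, mid-handle; x points to the blade, z up. Black handle x = -55 to 55 mm, 20 mm wide (y), 22 mm thick (z); shaft to x = 107 mm, 14 wide, 8 thick; blade x = 105 to 205 mm, 70 wide, 4 thick. Its underside is flat (z = 0).
- turner_butt (a point): Free end of the turner's handle, on its underside (x = -55 mm in the turner's frame).
- turner_blade (a point): Centre of the turner's blade, on its underside (x = 155 mm in the turner's frame).
- turner_tip (a point): Middle of the blade's front edge, on its underside (x = 205 mm in the turner's frame).
- dish: Round shallow metal drip dish, loose, about 0.35 kg, outer diameter 180 mm at the rim and 176 mm at the foot, 28 mm high, wall and floor 4 mm thick, open at the top. Origin at the centre of its underside; z up.
- mat: Round black rubber mat, 220 mm in diameter, lying practically flush (1 mm) with the steel counter so that the dish slides over it freely; fixed. Origin at its centre, on the counter.
- bowl: Steel bowl, bystander, 120 mm in diameter, 60 mm high; origin at the centre of its underside.
- jar: Closed glass jar, bystander, 70 mm in diameter, 110 mm high; origin at the centre of its underside.
- mug: White mug, bystander, 80 mm in diameter, 90 mm high; origin at the centre of its underside.
Things that resemble listed ones, but are neither listed nor needed, are in the scene too. Leave any purple or red look-alike of the dish alone.

How it is judged (in metres and radians):
On the way, in this order (a step that is already met when the one before it is completed fails the run):
1. the dish is at rest, centred on the mat to within 25 mm, while the turner still lies in the pan (horizontal distance between dish and mat below 0.025 m and height (world z) of dish below 0.006 m and angle between dish's own z axis and vertical below 0.08 rad and linear speed of dish below 0.02 m/s and height (world z) of each of turner_tip, turner_butt below 0.03 m), for 0.2 s.
2. the turner is in the gripper, wholly above the pan's rim and off the pan (contact force between the fingers and turner above 1 N and height (world z) of each of turner_tip, turner_butt above 0.06 m and contact force between turner and pan below 0.1 N), for 0.2 s.
At the end, for the whole second after the job is handed in: The turner is held still in the fingers, tip and handle end over 50 mm above the counter, blade centre within 70 mm horizontally of the dish centre, touching neither pan, dish nor bystanders; the dish stands flat on the counter within 25 mm of the mat centre (contact force between the fingers and turner above 1 N and horizontal distance between dish and mat below 0.025 m and height (world z) of dish below 0.006 m and angle between dish's own z axis and vertical below 0.08 rad and horizontal distance between turner_blade and dish below 0.07 m and height (world z) of each of turner_tip, turner_butt above 0.05 m and linear speed of turner below 0.03 m/s and angular speed of turner below 0.2 rad/s and contact force between turner and pan below 0.1 N and contact force between turner and dish below 0.1 N and contact force between turner and bowl below 0.1 N and contact force between turner and jar below 0.1 N and contact force between turner and mug below 0.1 N); the arm keeps its last pose, push and grip.
It fails at once if the dish is lifted or tipped (height (world z) of dish above 0.015 m or angle between dish's own z axis and vertical above 0.2 rad).
It fails at once if the bowl, the jar or the mug is moved by more than 30 mm or tipped (distance of any of bowl, jar, mug from where it was at the start of the episode above 0.03 m or angle between any of bowl, jar, mug's own z axis and vertical above 0.3 rad).
It also fails if it takes over 61 s, if anything falls off the work surface, if the arm or the gripper's body presses on something with over 40 N, if the wrist force passes 120 N, or if a joint passes its speed limit or range.

## Working session

There is one attempt and no reset: what is moved stays moved. The work goes in short steps, Python scripts to look and compute and a tool call to move; the robot and the scene stay as the last step left them, time stands still between calls to the robot, and variables do not carry over. Pictures are saved under pics/ and viewed, at most 10 in all, crops included, and the job is handed in when it is done.

Besides the shell and the picture viewer there is one more tool, called as name([rows], argument=value, ...), one row to a line, values as JSON. drive_tool: Moves the arm, as the interface text tells. Its arguments: {"type":"object","properties":{"increments":{"type":"array"},"squeeze":{"type":"number"}},"required":["increments"]}

```bash
mkdir -p pics; ls; cat > h.py <<'E'
import numpy as np, cv2
from plant import r, capture, camera_model, job
def cam(n):
    m=camera_model(n);K=np.array(m["camera_matrix"],float);R=cv2.Rodrigues(np.array(m["rvec"],float))[0];t=np.array(m["tvec"],float).ravel();return K,R,t
def ray(n,px,z):
    K,R,t=cam(n);p=np.atleast_2d(np.array(px,float));d=np.c_[p,np.ones(len(p))]@np.linalg.inv(K).T@R;c=-R.T@t
    return c+d*((z-c[2])/d[:,2])[:,None]
def proj(n,P):
    K,R,t=cam(n);q=(np.atleast_2d(P)@R.T+t)@K.T;return q[:,:2]/q[:,2:]
def save(n,f): 
    a=capture(n);cv2.imwrite("pics/"+f,a[:,:,::-1]);return a
E
python3 - <<'E'
from h import *
s=r.get_state();print(s)
a=save("top","top0.png");b=save("scene","scene0.png")
for n in("top","scene"):
    K,R,t=cam(n);print(n,-R.T@t,R[2],K[0,0])
E
```

```text
pics
{'time_s': 0.0, 'joints': array([-5.01842485e+01,  2.05919441e+01,  6.35200174e-01, -1.96649837e-02,
       -7.01338470e+01, -1.65052745e+01]), 'qd': array([-0.13259263,  0.10420396,  0.01814247,  0.13684756,  0.00669344,
        0.11054766]), 'joint_torque': array([ 1.42088484e-03, -5.82714593e+01,  2.93060911e+01,  6.99731067e+00,
        6.72025941e-03, -2.31981066e-04]), 'tcp_pos': array([ 0.26689363, -0.61950894,  0.23662917]), 'eef_rot': array([ 1.79907890e+02, -8.01506213e-03, -1.56696214e+02]), 'contact_force': array([-1.06579282,  0.34366976, -0.62812331]), 'moment': array([0.00645005, 0.04247575, 0.07717027]), 'gripper_force': 0.0, 'gripper_width': 0.08754564791705932}
top [0.3791278  0.06432064 1.60597313] [ 0.06643134  0.00733498 -0.99776404] 432.367771255091
scene [0.96602157 0.44830965 0.84536812] [-0.48163407 -0.36209965 -0.79806796] 351.202952899487
```

View pics/top0.png

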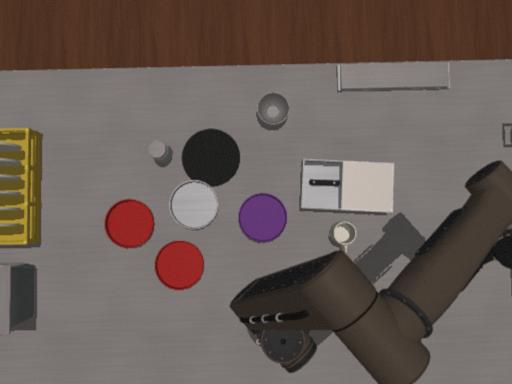

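View pics/scene0.png

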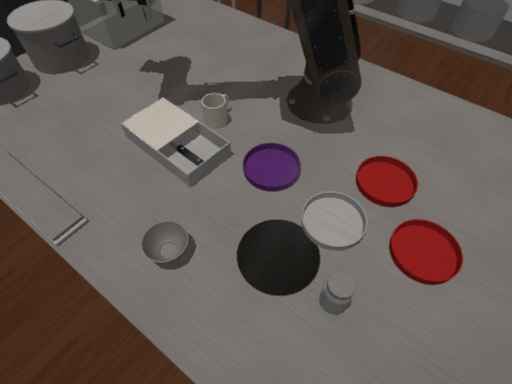

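Top view: the steel dish is at (194,205). Its look-alikes are red (130,223), red (180,265) and purple (263,217), so by the description I choose the uncoloured metal one. The mat is at (211,157), the jar at (158,150), the bowl at (273,108) and the mug at (343,233). The pan spans (302–393, 159–213), with the black handle at (323,182). Next I measure and check with one crop.

```bash
python3 - <<'E'
from h import *
a=cv2.imread("pics/top0.png")
hsv=cv2.cvtColor(a,cv2.COLOR_BGR2HSV);V=hsv[...,2];S=hsv[...,1]
def blob(mask,box):
    x0,y0,x1,y1=box;m=np.zeros_like(V);m[y0:y1,x0:x1]=mask[y0:y1,x0:x1]*255
    c=max(cv2.findContours(m,cv2.RETR_EXTERNAL,cv2.CHAIN_APPROX_NONE)[0],key=cv2.contourArea)
    return c[:,0,:].astype(float)
def circ(P):
    A=np.c_[2*P[:,:2],np.ones(len(P))];s=np.linalg.lstsq(A,(P[:,:2]**2).sum(1),rcond=None)[0]
    return s[:2],np.sqrt(s[2]+s[:2]@s[:2])
mat=blob(V<50,(170,120,250,200));print("mat",circ(ray("top",mat,0.001)))
for th in (130,150,170):
    d=blob((V>th),(160,170,230,240));print("dish",th,circ(ray("top",cv2.convexHull(d.astype(np.int32))[:,0].astype(float),0.028)))
j=blob((V>110)&(S<60),(145,138,170,160));
print("jar top",circ(ray("top",j,0.11)),j.min(0),j.max(0))
for n,p,z in(("jar",(158,149),.11),("bowl",(272.5,108),.06),("mug",(343,234),.09),("red",(130,223),.028),("red2",(180,265),.028),("purple",(263,217),.028)):print(n,ray("top",p,z)[0].round(3))
cov=blob(V>175,(335,150,400,220));rc=cv2.minAreaRect(cov.astype(np.float32));print("cover",rc,ray("top",cv2.boxPoints(rc),0.06).round(3))
h=blob(V<60,(306,165,345,200));rh=cv2.minAreaRect(h.astype(np.float32));print("handle",rh,ray("top",cv2.boxPoints(rh),.026).round(4), ray("top",rh[0],.026))
c=np.hstack([cv2.resize(a[125:250,140:290],(480,400),interpolation=2),cv2.resize(a[150:220,295:365],(320,400),interpolation=2)])
cv2.imwrite("pics/crop1.png",c)
E
```

```text
mat (array([0.60255627, 0.23830571]), np.float64(0.1040498224804905))
dish 130 (array([0.42387823, 0.29594692]), np.float64(0.08445410864667117))
dish 150 (array([0.42364557, 0.29707924]), np.float64(0.08103842629696836))
dish 170 (array([0.42689211, 0.28239027]), np.float64(0.06723674495171617))
jar top (array([0.62552449, 0.41977313]), np.float64(0.0412067210146468)) [145. 138.] [169. 159.]
jar [0.618 0.411 0.11 ]
bowl [0.768 0.006 0.06 ]
mug [ 0.31  -0.229  0.09 ]
red [0.361 0.533 0.028]
red2 [0.206 0.352 0.028]
purple [0.374 0.048 0.028]
cover ((367.5037536621094, 185.92520141601562), (51.335872650146484, 48.33961486816406), 2.862405300140381) [[ 0.398 -0.229  0.06 ]
 [ 0.571 -0.243  0.06 ]
 [ 0.558 -0.427  0.06 ]
 [ 0.385 -0.411  0.06 ]]
handle ((324.4858703613281, 182.32545471191406), (29.146377563476562, 4.5174713134765625), 2.4895529747009277) [[ 0.4912 -0.1258  0.026 ]
 [ 0.5077 -0.127   0.026 ]
 [ 0.501  -0.2333  0.026 ]
 [ 0.4844 -0.232   0.026 ]] [[ 0.49607383 -0.17954991  0.026     ]]
```

View pics/crop1.png

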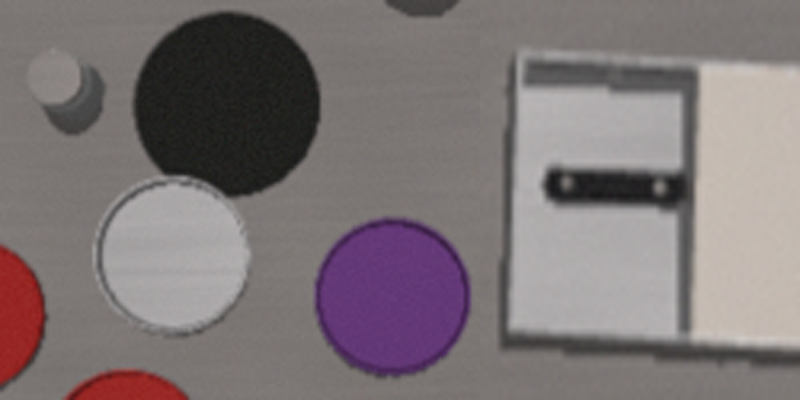

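The crop confirms it: the steel dish has an open inside and a bright rim, with the mat beyond it. The handle lies parallel to the pan's long axis. I'll push the dish from inside its leading wall with the fingers closed.

```bash
cat >> h.py <<'E'
def plan(goals,p=None,yaw=None):
    """goals: (x,y,z,yaw); prints call increments tx,ty,tz,roll"""
    s=r.get_state()
    if p is None:p=s["tcp_pos"];yaw=s["eef_rot"][2]
    p=np.array(p,float)
    for g in goals:
        g=np.array(g,float);d=g[:3]-p;dy=(g[3]-yaw+180)%360-180;c,sn=np.cos(np.radians(yaw)),np.sin(np.radians(yaw))
        t=np.array([d@[c,sn,0],d@[sn,-c,0],-d[2]])/.12
        print(g.round(3),"->",t.round(3),round(-dy/360,4),"len",round(np.linalg.norm(d)*1e3));p=g[:3];yaw=g[3]
E
python3 - <<'E'
from h import *
plan([(.36,-.49,.237,-125),(.42,-.36,.237,-90),(.48,-.21,.237,-55),(.5,-.1,.237,-18),(.49,.05,.237,-18),(.48,.17,.237,-18),(.462,.286,.237,-18),(.462,.286,.13,-18),(.462,.286,.06,-18)])
E
```

```text
[   0.36    -0.49     0.237 -125.   ] -> [-1.14   0.685 -0.002] -0.0881 len 160
[  0.42   -0.36    0.237 -90.   ] -> [-1.174  0.212 -0.   ] -0.0972 len 143
[  0.48   -0.21    0.237 -55.   ] -> [-1.25 -0.5  -0.  ] -0.0972 len 162
[  0.5    -0.1     0.237 -18.   ] -> [-0.655 -0.662 -0.   ] -0.1028 len 112
[  0.49    0.05    0.237 -18.   ] -> [-0.466 -1.163 -0.   ] -0.0 len 150
[  0.48    0.17    0.237 -18.   ] -> [-0.388 -0.925 -0.   ] -0.0 len 120
[  0.462   0.286   0.237 -18.   ] -> [-0.441 -0.873 -0.   ] -0.0 len 117
[  0.462   0.286   0.13  -18.   ] -> [0.    0.    0.892] -0.0 len 107
[  0.462   0.286   0.06  -18.   ] -> [0.    0.    0.583] -0.0 len 70
```

drive_tool([
  [[-1, -0.95, 0.6, 0, -0.088], [-1, -0.95, 0.6, 0, -0.088], [-1, -0.95, 0.6, 0, -0.088], [-1, -0.95, 0.6, 0, -0.088]],
])

```text
time_s: 0.6
tcp_pos: [0.3439, -0.5078, 0.2376]
eef_rot: [180.0, 0.0, -125.0]
contact_force: [-0.6, -0.0, 0.9]
gripper_width: 0.0532
gripper_force: 0.0
```

drive_tool([
  [[-1, -0.98, 0.2, 0, -0.097], [-1, -0.98, 0.2, 0, -0.097], [-1, -0.98, 0.2, 0, -0.097], [-1, -0.98, 0.2, 0, -0.097]],
])

```text
time_s: 1.1
tcp_pos: [0.391, -0.3986, 0.2375]
eef_rot: [180.0, 0.0, -90.1]
contact_force: [0.2, -0.4, 0.4]
gripper_width: 0.0129
gripper_force: 0.0
```

drive_tool([
  [[-1, -1, -0.45, 0, -0.097], [-1, -1, -0.45, 0, -0.097], [-1, -1, -0.45, 0, -0.097], [-1, -1, -0.45, 0, -0.097]],
])

```text
time_s: 1.6
tcp_pos: [0.4456, -0.2784, 0.2374]
eef_rot: [180.0, 0.0, -55.2]
contact_force: [-0.0, 0.2, 0.0]
gripper_width: 0.0002
gripper_force: 0.0
```

```bash
python3 - <<'E'
from h import *
s=r.get_state();print(s["tcp_pos"],s["eef_rot"],s["joints"],s["gripper_width"],s["time_s"])
plan([(.5,-.15,.237,-18),(.49,-.03,.237,-18),(.48,.08,.237,-18),(.47,.19,.237,-18),(.462,.286,.237,-18),(.462,.286,.13,-18),(.462,.286,.06,-18)])
E
```

```text
[ 0.44555628 -0.27843792  0.23741441] [ 1.79988399e+02  1.56392454e-02 -5.51997124e+01] [-1.05933519e+01  6.43007397e+00 -1.80562378e+01 -2.99204385e-03
 -6.55329689e+01  4.53948808e+01] 0.00019899242863182637 1.6
[  0.5    -0.15    0.237 -18.   ] -> [-0.62  -0.983  0.003] -0.1033 len 140
[  0.49   -0.03    0.237 -18.   ] -> [-0.388 -0.925 -0.   ] -0.0 len 120
[  0.48    0.08    0.237 -18.   ] -> [-0.363 -0.846 -0.   ] -0.0 len 110
[  0.47    0.19    0.237 -18.   ] -> [-0.363 -0.846 -0.   ] -0.0 len 110
[  0.462   0.286   0.237 -18.   ] -> [-0.311 -0.74  -0.   ] -0.0 len 96
[  0.462   0.286   0.13  -18.   ] -> [0.    0.    0.892] -0.0 len 107
[  0.462   0.286   0.06  -18.   ] -> [0.    0.    0.583] -0.0 len 70
```

drive_tool([
  [[-1, -0.62, -0.98, 0, -0.103], [-1, -0.62, -0.98, 0, -0.103], [-1, -0.62, -0.98, 0, -0.103], [-1, -0.62, -0.98, 0, -0.103]],
])

```text
time_s: 2.1
tcp_pos: [0.4999, -0.15, 0.2373]
eef_rot: [180.0, 0.0, -18.1]
contact_force: [0.2, -0.0, -0.5]
gripper_width: 0.0004
gripper_force: 0.0
```

drive_tool([
  [[-1, -0.39, -0.92, 0, 0], [-1, -0.39, -0.92, 0, 0], [-1, -0.39, -0.92, 0, 0]],
])

```text
time_s: 2.48
tcp_pos: [0.4892, -0.0289, 0.2376]
eef_rot: [-180.0, -0.0, -18.2]
contact_force: [-0.0, -0.8, 1.1]
gripper_width: 0.0003
gripper_force: 0.0
```

drive_tool([
  [[-1, -0.36, -0.85, 0, 0], [-1, -0.36, -0.85, 0, 0], [-1, -0.36, -0.85, 0, 0]],
])

```text
time_s: 2.85
tcp_pos: [0.4801, 0.0807, 0.2374]
eef_rot: [180.0, 0.0, -18.2]
contact_force: [0.1, -0.3, 0.1]
gripper_width: 0.0004
gripper_force: 0.0
```

drive_tool([
  [[-1, -0.36, -0.85, 0, 0], [-1, -0.36, -0.85, 0, 0], [-1, -0.36, -0.85, 0, 0]],
])

```text
time_s: 3.22
tcp_pos: [0.4709, 0.1908, 0.2372]
eef_rot: [180.0, 0.0, -18.2]
contact_force: [0.7, -0.5, 0.8]
gripper_width: 0.0005
gripper_force: 0.0
```

drive_tool([
  [[-1, -0.31, -0.74, 0.8, 0], [-1, -0.31, -0.74, 0.8, 0], [-1, -0.31, -0.74, 0.8, 0], [-1, -0.31, -0.74, 0.8, 0]],
])

```text
time_s: 3.72
tcp_pos: [0.4631, 0.2844, 0.141]
eef_rot: [179.9, 0.0, -18.2]
contact_force: [0.6, -0.4, 1.3]
gripper_width: 0.0005
gripper_force: 0.0
```

```bash
python3 - <<'E'
from h import *
s=r.get_state();print(s["tcp_pos"],s["eef_rot"],s["joints"],s["time_s"])
plan([(.462,.286,.06,-18),(.462,.286,.022,-18)])
a=save("scene","scene1.png")
E
```

```text
[0.46306752 0.28442475 0.1410191 ] [ 1.79883391e+02  2.47704949e-02 -1.81973241e+01] [ 5.22373464e+01  1.31711417e+01 -2.34531139e+01  1.95445892e-02
 -5.34939168e+01  1.95537113e+01] 3.725
[  0.462   0.286   0.06  -18.   ] -> [-0.013 -0.01   0.675] -0.0005 len 81
[  0.462   0.286   0.022 -18.   ] -> [0.    0.    0.317] -0.0 len 38
```

View pics/scene1.png

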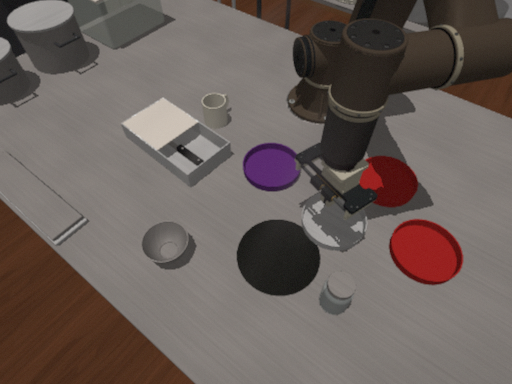

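The closed fingers are over the steel dish at (335,200). Next I descend and push along tool x.

drive_tool([
  [[-1, 0, 0, 0.5, 0], [-1, 0, 0, 0.8, 0], [-1, 0, 0, 0.99, 0], [-1, 0, 0, 0.99, 0]],
])

```text
time_s: 4.28
tcp_pos: [0.4628, 0.2842, 0.0227]
eef_rot: [179.9, 0.0, -18.2]
contact_force: [-0.5, 0.9, 0.1]
gripper_width: 0.0004
gripper_force: 0.0
```

drive_tool([
  [[-1, 0.15, 0, 0, 0], [-1, 0.3, 0, 0, 0], [-1, 0.45, 0, 0, 0], [-1, 0.6, 0, 0, 0], [-1, 0.7, 0, 0, 0]],
])

```text
time_s: 4.9
tcp_pos: [0.5436, 0.2591, 0.0227]
eef_rot: [-180.0, 0.0, -18.1]
contact_force: [-2.2, 1.1, 2.3]
gripper_width: 0.0004
gripper_force: 1.5
```

drive_tool([
  [[-1, 0.14, 0, 0, 0], [-1, 0.28, 0, 0, 0], [-1, 0.42, 0, 0, 0], [-1, 0.54, 0, 0, 0], [-1, 0.65, 0, 0, 0]],
])

```text
time_s: 5.52
tcp_pos: [0.6174, 0.2351, 0.0227]
eef_rot: [180.0, 0.0, -18.1]
contact_force: [-3.1, 1.0, 1.8]
gripper_width: 0.0006
gripper_force: 1.4
```

```bash
cat >> h.py <<'E'
def rim(box,th=130):
    a=save("top","t.png");V=a.max(2);x0,y0,x1,y1=box;m=np.zeros_like(V)
    m[y0:y1,x0:x1]=(V[y0:y1,x0:x1]>th)*255
    cs=cv2.findContours(m,cv2.RETR_EXTERNAL,cv2.CHAIN_APPROX_NONE)[0];c=np.vstack([q[:,0] for q in cs if cv2.contourArea(q)>30])
    return c
E
python3 - <<'E'
from h import *
s=r.get_state();print(s["tcp_pos"],s["eef_rot"],s["contact_force"],s["time_s"])
a=save("top","top2.png");cv2.imwrite("pics/crop2.png",cv2.resize(a[100:240,130:310,::-1],(720,560),interpolation=2))
E
```

```text
[0.61738128 0.23506521 0.02266899] [ 1.79993000e+02  7.96835957e-03 -1.81033026e+01] [-3.11959438  0.95270961  1.75780069] 5.525
```

View pics/crop2.png

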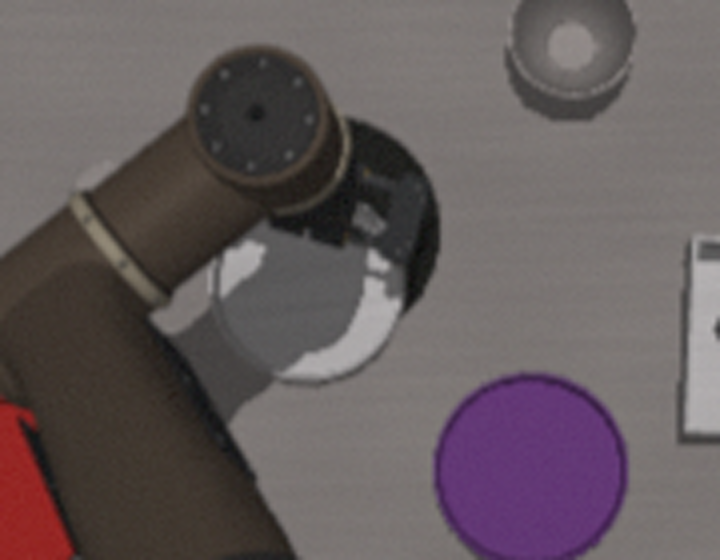

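The dish, centred near (207,171), is following the fingers as predicted, about 75 mm behind the TCP. Remaining push: about 57 mm, done slowly, then back off and lift.

drive_tool([
  [[-1, 0.13, 0, 0, 0], [-1, 0.25, 0, 0, 0], [-1, 0.35, 0, 0, 0], [-1, 0.42, 0, 0, 0], [-1, 0.47, 0, 0, 0]],
])

```text
time_s: 6.2
tcp_pos: [0.6705, 0.2177, 0.0226]
eef_rot: [180.0, 0.0, -18.1]
contact_force: [-1.9, 0.5, -0.3]
gripper_width: 0.0002
gripper_force: 0.9
```

drive_tool([
  [[-1, -0.15, 0, 0, 0], [-1, -0.3, 0, 0, 0], [-1, -0.3, 0, -0.5, 0], [-1, -0.3, 0, -1, 0], [-1, -0.3, 0, -1, 0]],
])

```text
time_s: 6.82
tcp_pos: [0.6378, 0.2314, 0.1496]
eef_rot: [-179.5, -0.4, -18.0]
contact_force: [-0.2, -0.1, -1.4]
gripper_width: 0.0003
gripper_force: 0.0
```

```bash
python3 - <<'E'
from h import *
plan([(.60,.13,.2,-45),(.57,0.02,.2,-75),(.54,-.07,.2,-93.7),(.50,-.146,.12,-93.7),(.499,-.146,.1,-93.7)])
E
```

```text
[  0.6    0.13   0.2  -45.  ] -> [-0.039  0.901 -0.42 ] 0.0751 len 119
[ 5.7e-01  2.0e-02  2.0e-01 -7.5e+01] -> [ 0.471  0.825 -0.   ] 0.0833 len 114
[ 5.40e-01 -7.00e-02  2.00e-01 -9.37e+01] -> [ 0.66   0.436 -0.   ] 0.0519 len 95
[  0.5    -0.146   0.12  -93.7  ] -> [0.654 0.292 0.667] -0.0 len 117
[  0.499  -0.146   0.1   -93.7  ] -> [0.001 0.008 0.167] -0.0 len 20
```

drive_tool([
  [[1, 0, 0.9, -0.42, 0.075], [1, 0, 0.9, -0.42, 0.075], [1, 0, 0.9, -0.42, 0.075], [1, 0, 0.9, -0.42, 0.075]],
])

```text
time_s: 7.32
tcp_pos: [0.6015, 0.1265, 0.1935]
eef_rot: [-180.0, -0.0, -45.0]
contact_force: [0.6, -0.4, -0.4]
gripper_width: 0.0345
gripper_force: 0.0
```

drive_tool([
  [[1, 0.47, 0.83, 0, 0.083], [1, 0.47, 0.83, 0, 0.083], [1, 0.47, 0.83, 0, 0.083], [1, 0.47, 0.83, 0, 0.083]],
])

```text
time_s: 7.82
tcp_pos: [0.5712, 0.0164, 0.1926]
eef_rot: [180.0, 0.0, -74.8]
contact_force: [0.3, 0.6, -0.0]
gripper_width: 0.0749
gripper_force: 0.0
```

```bash
python3 - <<'E'
from h import *
s=r.get_state();print(s["tcp_pos"],s["eef_rot"],s["time_s"])
a=save("top","top3.png");V=a.max(2)
m=(V>120).astype(np.uint8);x0,y0,x1,y1=180,125,245,190
q=np.zeros_like(m);q[y0:y1,x0:x1]=m[y0:y1,x0:x1]
ys,xs=np.nonzero(q);print(xs.min(),xs.max(),ys.min(),ys.max())
plan([(.52,-.07,.2,-93.7),(.4987,-.138,.12,-93.7),(.4987,-.138,.02,-93.7)])
c=np.hstack([cv2.resize(a[115:205,165:255,::-1],(400,400),interpolation=2),cv2.resize(a[150:220,295:365,::-1],(400,400),interpolation=2)])
cv2.imwrite("pics/crop3.png",c)
E
```

```text
[0.57123166 0.01644044 0.19262759] [ 1.79956828e+02  2.91549279e-03 -7.47915038e+01] 7.825
180 244 125 189
[ 5.20e-01 -7.00e-02  2.00e-01 -9.37e+01] -> [ 0.584  0.605 -0.061] 0.0529 len 101
[  0.499  -0.138   0.12  -93.7  ] -> [0.577 0.141 0.667] -0.0 len 107
[ 4.99e-01 -1.38e-01  2.00e-02 -9.37e+01] -> [0.    0.    0.833] -0.0 len 100
```

View pics/crop3.png

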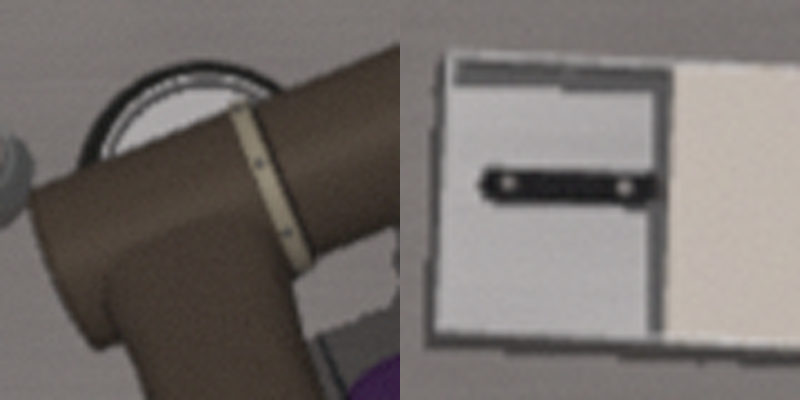

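The mat's dark ring looks even around the visible rim of the dish. The handle is unchanged, with its butt at px (309,182.6). Next I go over the handle with the gripper half open.

drive_tool([
  [[0.2, 0.58, 0.6, 0, 0.053], [0.2, 0.58, 0.6, 0, 0.053], [0.2, 0.58, 0.6, 0, 0.053], [0.2, 0.58, 0.6, 0, 0.053]],
])

```text
time_s: 8.38
tcp_pos: [0.5207, -0.069, 0.1931]
eef_rot: [-180.0, 0.0, -93.8]
contact_force: [0.2, 0.2, -0.3]
gripper_width: 0.0542
gripper_force: 0.0
```

drive_tool([
  [[0.2, 0.58, 0.14, 0.65, 0], [0.2, 0.58, 0.14, 0.65, 0], [0.2, 0.58, 0.14, 0.65, 0], [0.2, 0.58, 0.14, 0.65, 0]],
])

```text
time_s: 8.88
tcp_pos: [0.4997, -0.1372, 0.1153]
eef_rot: [-180.0, -0.0, -93.9]
contact_force: [0.3, 0.3, 1.1]
gripper_width: 0.0526
gripper_force: 0.0
```

```bash
python3 - <<'E'
from h import *
s=r.get_state();print(s["tcp_pos"],s["eef_rot"],s["gripper_width"],s["time_s"],s["joints"])
a=save("top","top4.png");b=save("scene","scene4.png")
plan([(.4987,-.138,.06,-93.7),(.4987,-.138,.02,-93.7)])
c=np.hstack([cv2.resize(a[115:205,165:255,::-1],(400,400),interpolation=2),cv2.resize(b[80:200,100:220,::-1],(400,400),interpolation=2)])
cv2.imwrite("pics/crop4.png",c)
print(proj("scene",[[.4987,-.13,.026],[.4987,-.125,.026],[.492,-.235,.026]]))
E
```

```text
[ 0.49966075 -0.1372414   0.11533578] [-1.79979548e+02 -1.48687912e-02 -9.39091842e+01] 0.052586878898377154 8.875 [ 6.38028048e+00  1.25633299e+01 -2.83598969e+01  2.42032693e-02
 -4.90593083e+01 -1.03053191e+01]
[ 4.99e-01 -1.38e-01  6.00e-02 -9.37e+01] -> [0.009 0.01  0.467] -0.0006 len 56
[ 4.99e-01 -1.38e-01  2.00e-02 -9.37e+01] -> [0.    0.    0.333] -0.0 len 40
[[199.85746732 159.99127002]
 [201.04258738 160.7370066 ]
 [177.3528434  143.69185116]]
```

View pics/crop4.png

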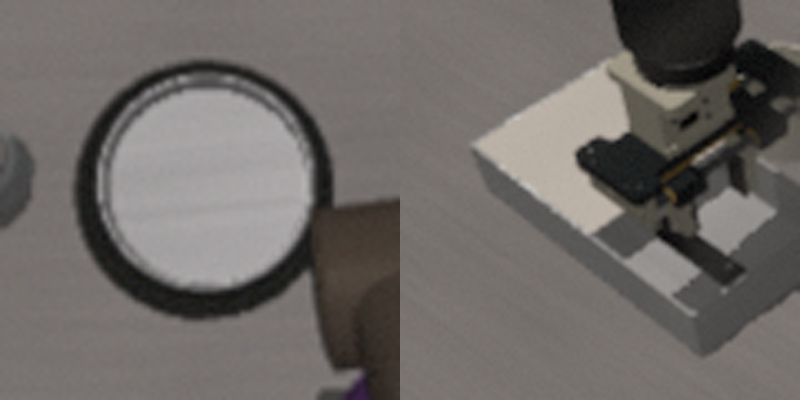

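The dish sits wholly on the mat, with its rim centre within about 5 mm of the mat's. The handle's butt is at scene px (202,160), matching the top-view estimate. Next I descend and grip weakly, so the turner can pivot in the pads.

drive_tool([
  [[0.2, 0, 0, 0.35, 0], [0.2, 0, 0, 0.6, 0], [0.2, 0, 0, 0.78, 0], [0.2, 0, 0, 0.78, 0]],
], squeeze=6)

```text
time_s: 9.48
tcp_pos: [0.4984, -0.1373, 0.021]
eef_rot: [179.9, -0.0, -94.0]
contact_force: [-0.5, 0.1, 0.4]
gripper_width: 0.0526
gripper_force: 0.0
```

drive_tool([
  [[-1, 0, 0, 0, 0], [-1, 0, 0, 0, 0], [-1, 0, 0, 0, 0], [-1, 0, 0, 0, 0], [-1, 0, 0, 0, 0]],
], squeeze=6)

```text
time_s: 10.1
tcp_pos: [0.4988, -0.1379, 0.0221]
eef_rot: [-180.0, 0.0, -94.0]
contact_force: [-1.2, 1.3, 5.9]
gripper_width: 0.0203
gripper_force: 6.0
```

drive_tool([
  [[-1, 0, 0, -0.08, 0], [-1, 0, 0, -0.17, 0], [-1, 0, 0, -0.25, 0], [-1, -0.06, 0, -0.31, 0], [-1, -0.12, 0, -0.38, 0]],
])

```text
time_s: 10.72
tcp_pos: [0.4994, -0.1231, 0.0677]
eef_rot: [180.0, 0.0, -94.1]
contact_force: [0.1, 0.3, -2.4]
gripper_width: 0.0202
gripper_force: 6.0
```

```bash
python3 - <<'E'
from h import *
s=r.get_state();print(s["tcp_pos"],s["contact_force"],s["moment"],s["gripper_width"],s["gripper_force"])
b=save("scene","scene5.png")
cv2.imwrite("pics/crop5.png",cv2.resize(b[60:200,100:260,::-1],(640,560),interpolation=2))
E
```

```text
[ 0.49942382 -0.12311355  0.06768303] [ 0.05972975  0.30650704 -2.40958832] [-0.03044565  0.05067701  0.01094088] 0.020192093290777362 5.999792218208313
```

View pics/crop5.png

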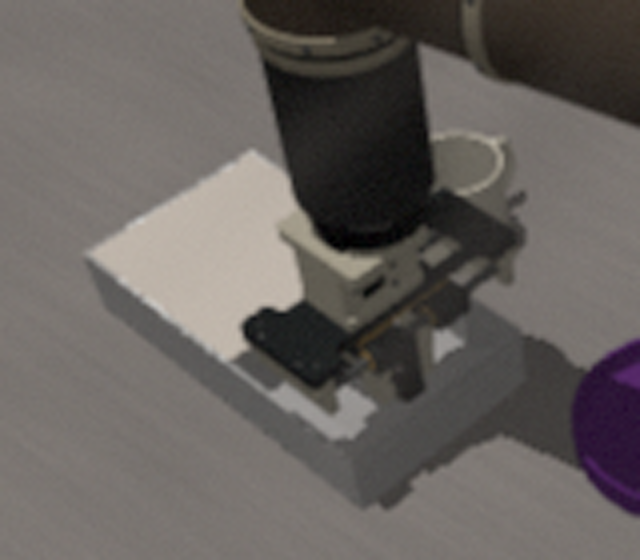

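The jaws hold the handle above the opening at crop (390,370). I continue diagonally out.

drive_tool([
  [[-1, -0.1, 0, -0.14, 0], [-1, -0.23, 0, -0.29, 0], [-1, -0.37, 0, -0.41, 0], [-1, -0.5, 0, -0.53, 0], [-1, -0.62, 0, -0.66, 0]],
])

```text
time_s: 11.4
tcp_pos: [0.5046, -0.0483, 0.1471]
eef_rot: [180.0, -0.0, -94.0]
contact_force: [0.9, -1.0, -2.5]
gripper_width: 0.0203
gripper_force: 6.0
```

```bash
python3 - <<'E'
from h import *
s=r.get_state();print(s["tcp_pos"],s["contact_force"],s["moment"],s["gripper_width"],s["gripper_force"])
b=save("scene","scene6.png")
cv2.imwrite("pics/crop6.png",cv2.resize(b[60:200,100:260,::-1],(640,560),interpolation=2))
E
```

```text
[ 0.50463944 -0.04828996  0.14708793] [ 0.87925267 -1.01787865 -2.47001597] [-0.00392597  0.03189056 -0.00133912] 0.020257253303947703 5.999612733721733
```

View pics/crop6.png

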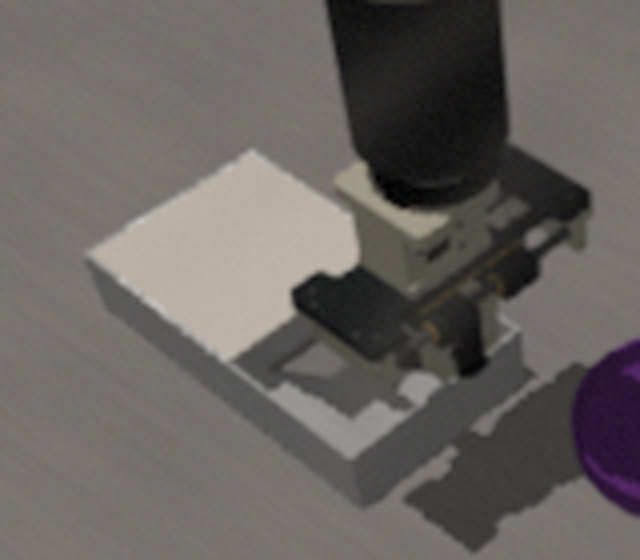

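The butt shows at (470,360) and the blade is emerging at (310,360), still tilted with its tip on the pan's floor. I steepen a little more, squeeze hard, then lift clear.

drive_tool([
  [[-1, -0.04, 0, -0.09, 0], [-1, -0.08, 0, -0.18, 0], [-1, -0.13, 0, -0.29, 0], [-1, -0.18, 0, -0.34, 0], [-1, -0.23, 0, -0.38, 0]],
])

```text
time_s: 12.08
tcp_pos: [0.5067, -0.0215, 0.1923]
eef_rot: [-180.0, 0.0, -94.1]
contact_force: [-0.5, 0.5, -1.2]
gripper_width: 0.0201
gripper_force: 6.0
```

drive_tool([
  [[-1, 0, 0, 0, 0], [-1, 0, 0, 0, 0], [-1, 0, 0, 0, 0]],
], squeeze=50)

```text
time_s: 12.45
tcp_pos: [0.5068, -0.0219, 0.1919]
eef_rot: [-180.0, -0.0, -94.1]
contact_force: [0.6, 0.6, 0.1]
gripper_width: 0.0197
gripper_force: 50.0
```

drive_tool([
  [[-1, -0.05, 0, -0.18, 0], [-1, -0.1, 0, -0.38, 0], [-1, -0.12, 0, -0.58, 0], [-1, -0.12, 0, -0.78, 0], [-1, -0.12, 0, -0.9, 0]],
])

```text
time_s: 13.08
tcp_pos: [0.5077, -0.0076, 0.3006]
eef_rot: [-180.0, 0.0, -94.1]
contact_force: [0.2, -0.1, -2.6]
gripper_width: 0.0194
gripper_force: 50.0
```

```bash
python3 - <<'E'
from h import *
s=r.get_state();print(s["tcp_pos"],s["eef_rot"],s["contact_force"],s["gripper_width"],s["gripper_force"],s["joints"])
b=save("scene","scene7.png");save("top","top7.png")
E
```

```text
[ 0.50774364 -0.00760179  0.30062504] [-1.79986549e+02  1.04308697e-02 -9.40671751e+01] [ 0.17488679 -0.07245766 -2.61025588] 0.019402762922630892 49.999457001686096 [ 2.13311392e+01  2.45143747e+00 -1.41132364e+01 -3.81201197e-03
 -7.34187014e+01 -2.53972282e+01]
```

View pics/scene7.png

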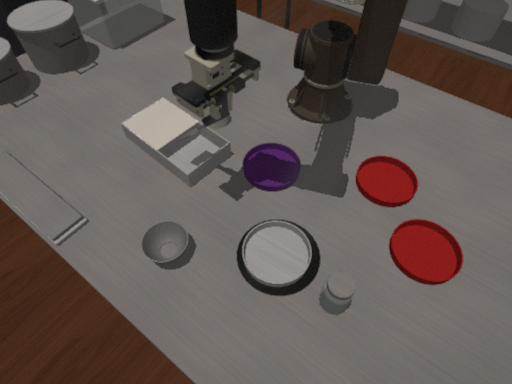

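The turner is clear of the pan and the dish is centred on the mat at (277,254). The ten-picture allowance is used up, so from here I measure numerically. I raise and carry the blade over the dish.

drive_tool([
  [[-1, -0.1, -0.02, -0.04, 0], [-1, -0.25, -0.05, -0.06, 0], [-1, -0.43, -0.08, -0.08, 0], [-1, -0.62, -0.12, -0.1, 0], [-1, -0.81, -0.155, -0.125, 0]],
])

```text
time_s: 13.8
tcp_pos: [0.5336, 0.0902, 0.3149]
eef_rot: [180.0, -0.0, -94.0]
contact_force: [0.2, -0.4, -1.5]
gripper_width: 0.0197
gripper_force: 50.0
```

drive_tool([
  [[-1, -0.18, -0.03, -0.04, 0], [-1, -0.35, -0.06, -0.06, 0], [-1, -0.51, -0.1, -0.08, 0], [-1, -0.67, -0.13, -0.1, 0], [-1, -0.81, -0.155, -0.125, 0]],
])

```text
time_s: 14.42
tcp_pos: [0.5589, 0.1849, 0.3299]
eef_rot: [180.0, -0.0, -94.1]
contact_force: [-0.2, 0.2, -1.9]
gripper_width: 0.0194
gripper_force: 50.0
```

drive_tool([
  [[-1, -0.18, -0.03, -0.04, 0], [-1, -0.35, -0.06, -0.06, 0], [-1, -0.51, -0.1, -0.08, 0], [-1, -0.67, -0.13, -0.1, 0], [-1, -0.81, -0.155, -0.125, 0]],
])

```text
time_s: 15.05
tcp_pos: [0.5843, 0.2807, 0.3448]
eef_rot: [180.0, -0.0, -94.0]
contact_force: [0.0, 0.4, -2.9]
gripper_width: 0.0194
gripper_force: 50.0
```

drive_tool([
  [[-1, -0.18, -0.03, -0.04, 0], [-1, -0.35, -0.06, -0.06, 0], [-1, -0.52, -0.1, -0.08, 0], [-1, -0.68, -0.13, -0.1, 0], [-1, -0.79, -0.155, -0.125, 0]],
])

```text
time_s: 15.68
tcp_pos: [0.6094, 0.3739, 0.3597]
eef_rot: [180.0, -0.0, -94.0]
contact_force: [-0.5, -0.5, -2.7]
gripper_width: 0.0194
gripper_force: 50.0
```

drive_tool([
  [[-1, 0, 0, 0, 0], [-1, 0, 0, 0, 0], [-1, 0, 0, 0, 0]],
])

```text
time_s: 16.05
tcp_pos: [0.6092, 0.3721, 0.3603]
eef_rot: [-180.0, 0.0, -94.1]
contact_force: [-0.7, 0.6, -1.9]
gripper_width: 0.0194
gripper_force: 50.0
```

```bash
python3 - <<'E'
from h import *
s=r.get_state();print(s["tcp_pos"],s["eef_rot"],s["contact_force"],s["moment"],s["gripper_width"],s["gripper_force"],s["time_s"])
old=cv2.imread("pics/scene7.png").astype(int);b=save("scene","scene8.png")[:,:,::-1].astype(int)
d=(abs(b-old).max(2)>25).astype(np.uint8)
T=s["tcp_pos"];g=T+[0,0,.008];ax=np.array([-.071,-.9975])
for th in (25,35,45,55,70,85):
    c,sn=np.cos(np.radians(th)),np.sin(np.radians(th))
    P=[np.r_[g[:2]+ax*l*c,g[2]-l*sn] for l in (98,150,200,248) for l in [l/1e3]]
    px=proj("scene",P).round().astype(int);print(th,px.tolist(),[int(b[y-1:y+2,x-1:x+2].mean()) for x,y in px],P[2].round(3))
# text map of region brightness around grip
x0,y0=(proj("scene",g[None])[0]).astype(int);print("grip px",x0,y0)
for y in range(max(y0-30,0),min(y0+130,384),4):print(y,' '.join('%3d'%v for v in b[y,max(x0-110,0):min(x0+60,512):5].mean(1)))
E
```

```text
[0.60922892 0.37210314 0.36028223] [-1.79988898e+02  9.33830453e-03 -9.40769408e+01] [-0.68342359  0.58755841 -1.9003917 ] [ 0.19534967  0.09866641 -0.04567884] 0.019372647316420674 49.999406933784485 16.05
25 [[305, 189], [284, 182], [266, 177], [251, 172]] [117, 82, 80, 80] [0.596 0.191 0.284]
35 [[308, 196], [289, 193], [272, 190], [258, 188]] [50, 125, 60, 76] [0.598 0.209 0.254]
45 [[311, 203], [294, 203], [280, 204], [267, 204]] [42, 109, 109, 125] [0.599 0.231 0.227]
55 [[316, 210], [301, 213], [289, 216], [278, 219]] [77, 91, 104, 106] [0.601 0.258 0.204]
70 [[325, 220], [314, 228], [305, 234], [297, 240]] [81, 126, 85, 86] [0.604 0.304 0.18 ]
85 [[336, 229], [329, 241], [323, 251], [318, 260]] [82, 126, 125, 19] [0.608 0.355 0.169]
grip px 350 202
172 126  67  79  81  81  81  81  79  82  81  82  85  84 120 122 121 121 121 116  95  95  95  96  93  96  92 110 162 160 159  22  21  36  31
176 125  69  79  80  78  80  82  81  82  84  85  84 107 122 118 120 120 121  46  95  95  95  96  96  95  95  94  94 153  57  17  12  41  37
180 127 126  43  79  80  80  81  81  85  83  84  52 1
[... 4566 characters left out ...]

312 124 126 123 124 124 125 124 125 123 126 125 123 126 126 127 122 121 105  83  81  78 121 123 124 121 120 121 121 124 124 121 124 120 126
316 124 123 127 123 125 127 127 127 125 124 127 126 124 128 124 126 124 122 122 119 120 121 122 124 122 123 123 122 123 124 123 124 127 124
320 122 123 126 127 125 124 127 125 125 126 122 126 126 122 126 122 126 124 120 122 120 120 119 120 122 123 123 124 122 122 123 123 124 126
324 126 124 123 125 127 125 127 130 127 126 124 124 124 125 122 125 122 122 123 121 122 120 119 121 122 123 127 122 124 122 122 123 125 126
328 122 125 125 124 124 129 126 126 127 127 128 128 125 124 123 121 121 120 124 121 120 122 121 120 120 120 123 127 123 123 124 121 120 125
```

The blade shows at scene px ≈ (283,212), which matches a tilt of about 50°. That puts its centre near (0.60, 0.24), over the dish, with the tip at z ≈ 0.18. The hold is steady, so I hand in.

```bash
python3 - <<'E'
from plant import job
print(job.close_job())
E
```

```text
the job is handed in; nothing more can be done
None
```

I handed the job in with the dish on the mat, about 5 mm off centre by the last close image, and the turner held still at 50 N with its blade over the dish, its tip estimated at about 0.18 m above the counter; the hand-in returned no verdict.

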